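# Lock the lift shaft of a vacuum former

## Task

Lock the lift shaft of the desktop vacuum former. With a fingertip, push the post of the slotted steel disc round until the slot lines up with the locking bar, then push the bar by its upright lug through the slot and fully home, until the lug meets the guide. Only push: do not lift the bar, and leave the moulds and the other things where they are.

Things in the scene. Friction and masses are not known exactly. Their poses are not given: they have to be found in the camera images.
- former: the machine's base, a white box 300 (x) x 440 (y) x 80 mm, fixed, at a new place and yaw each time (up to 17 degrees off square). Origin: centre of its underside; at yaw 0 x points away from the robot, y left. Its flat deck is 80 mm above the origin. The lock stands on the deck along the former's y axis, at x = -50 mm. Low black collars, 18 mm high, at the rear corners
- disc_axis (a point): the upright axis of the steel locking disc, at its top face 26 mm above the deck: former frame (-50, -60, 106) mm, axes parallel to the former's. The disc is 80 mm across; a straight open slot 18 mm wide and 17 mm deep runs right across it. It is free to turn, with no stop or click at the lined-up places, and stays where it is left (friction 0.06 N m, some 2 N at the post)
- lock_disc (a joint): angle of the disc (rad), growing clockwise seen from above, -0.35 to 3.49; starts 0.55 to 2.59. 0: slot in line with the bar, post on the far side (former +x) of the axis. 1.571: slot crosswise, post towards the keeper (-y). 3.142: slot in line again, post on the robot's side (-x). Both 0 and 3.142 are lined up; either will do
- post_top (a point): centre of the top of the post that turns the disc: an upright round steel pin, 10 mm in diameter, 26 mm tall (26 to 52 mm above the deck), standing on the disc 28 mm from its axis, square to the slot
- lock_bar: loose steel locking bar 14 (x) x 168 (y) x 12 mm, 0.18 to 0.35 kg, in a dark track along the former's y with 1 mm play each side; rails to 18 mm above the deck. Origin: middle of its underside, 10 mm above the deck. Its -y end, the nose, tapers over 14 mm to 6 mm wide. Slides to -y with 1 to 5 N. Starts 5 to 24 mm short of the disc, which stops it unless the slot is lined up within about 8 degrees
- bar_nose (a point): the tip of the bar's nose, at half the bar's height (16 mm above the deck)
- bar_lug (a point): centre of the top of the upright steel lug on the bar's tail (+y end): 22 wide (x) x 12 thick (y) mm, from 22 to 60 mm above the deck. Its rear (+y) face, to be pushed towards -y, is 6 mm behind this point; beyond the tail the deck is free
- guide_face (a point): on the rear (+y) face of the guide, an aluminium bridge over the bar between lug and disc, 40 mm along y, 40 mm wide, top 30 mm above the deck. The point is 27 mm above the deck, 90 mm to the +y side of the disc's axis. The lug's front face meets it when the bar is home: bar_lug is then 6 mm behind it. At the start the lug is 111 to 130 mm away from it
- keeper_mouth (a point): the mouth of the keeper beyond the disc: two aluminium cheeks 20 mm apart, 24 mm high, from 46 to 80 mm to the -y side of the disc's axis; at home the nose is 20 mm inside the mouth
- mould_cone: plaster cone mould, 44 mm across the foot, 40 mm high, on the rear of the machine's deck (bystander; origin centre of its underside)
- mould_dome: round wooden mould, 48 mm across, 34 mm high, on the rear of the deck (bystander; origin centre of its underside)
- mould_block: plywood block mould 35 x 50 x 30 mm, on the rear of the deck (bystander; origin centre of its underside)
- mug: white mug, 80 mm across, 90 mm high, on the table left of the machine (bystander; origin centre of its underside)
- water_bottle: clear bottle, 64 mm across, 190 mm high, on the table right of the machine (bystander; origin centre of its underside)
- phone: black phone 150 x 72 x 9 mm, lying on the table left of the machine (bystander; origin centre of its underside)
- screwdriver: screwdriver lying on the table right of the machine, its origin under its middle (bystander)
Not all that is in view belongs to the job. Of the things like the lock_bar, leave any that is brown; of the rest the larger one is meant.

How it is judged:
By the outcome, as a careful person would: the job done as asked, in the order asked, and still so for the second after the job is handed in, with the robot touching nothing.
It also fails if it takes over 54 s, if anything falls off the work surface, if the arm or the gripper's body presses on something with over 40 N, if the wrist force passes 120 N, or if a joint passes its speed limit or range.

## Robot

A 7-joint arm with a two-finger parallel gripper is mounted at the origin on the work surface. World frame = base frame: x ahead of the robot, y to its left, z up, the work surface at z = 0. Lengths are in m, angles in rad, forces in N, time in s.
With the tool pointing down it reaches from about 0.4 to 0.875 m from the base axis. Payload 6.5 kg.
Tool frame: the origin (TCP) lies at the very end of the fingers, on their centre line; the grasp point (between the pads) lies 19 mm behind it; z points along the fingers, x is the direction in which the jaws open and shut, and the axes are right-handed (so a half turn about z gives the same grasp; the last joint's range is limited). The gripper opens to 85 mm and grips with 20 to 120 N. Pads are 22 mm wide; open, the fingers measure 114 mm over their backs; the gripper's body (76 mm by 85 mm) begins 54 mm behind the grasp point. The pads swing forward as they close: fully open they stand 13 mm farther back than shut.
Start: joints at [1.165, 0.536, -0.004, 1.538, 0.003, 1.067, -0.071], TCP at [0.217, -0.613, 0.231] pointing down, gripper open.
Joint ranges: [-2.7, 2.7], [-0.37, 2.16], [-1.27, 1.26], [0.24, 2.4], [-1.31, 4.45], [0.19, 1.91], [-2.76, 2.76]. Speed limits (rad/s): [2.39, 2.39, 3.14, 3.14, 3.14, 3.14, 3.14].

## Interface

Orientations are given as a unit quaternion [w, x, y, z].
In Python, from cell import ctrl, vision, spotter gives the robot as it stands. The module is installed in compiled form; this text tells all that it offers.
- The arm moves only by the tool move_arm, never from a script. Its argument "targets" is a list that holds one entry, the list of rows, each a list of 7 numbers: the turn, a rotation vector about the tool's x, y, z in rad, then the shift along the tool's x, y, z in mm, then the closure in counts, from 0 (fully open) to 255 (shut). In form: [[[wx, wy, wz, tx, ty, tz, grip], ...]]. A call has 1 to 12 rows; each row shifts and turns the commanded pose from where the row before left it, along the tool's axes as they then stand; what a row does not reach is not made up. A row lasts 1/8 s, in which the tool goes at most 62.5 mm and 10.7 degrees, less where a joint would pass 70% of its speed; a pose out of reach is approached as far as the arm can. A call is refused whole if a number of a shift passes 62.5 or a number of a turn 0.188, either way. A call with a gripper value outside its range is refused whole. The fingers move at their own pace and stop on an object; "squeeze" is the grip in N (left out, the last holds). Time passes only in rows, so rows that do not move let the fingers close. It gives the time, the measured TCP pose, the force and the opening at its end, in the units of the state.
- ctrl.state(): the state, without advancing time (a new reading comes with each control period).
- vision.camera(name): name is "scene" or "side" or "wrist"; returns a dict with "pixels" (400x640x3 uint8, red, green, blue), "z_map" (400x640 float32, m along the optical axis (not along the pixel's ray), 0 where there is no reading), "camera_matrix" (3x3 intrinsics, pixels), "R" (3x3) and "t" (3): a world point X has camera coordinates R X + t. Camera axes: x right, y down, z forward; pixel columns grow to the right and rows downward; lengths in m; the calibration is good to about 2 mm. A picture is of the moment at which its call begins.
- ctrl.job_done(): hands the job in, once; it reports no verdict.
Trained networks look in the newest picture that a camera, given by its name, has taken for a name from the list of things; names that differ only in an ending like _2 or _b are one class to them, and where a whole thing is asked for, a point or a joint stands for the part that bears it (a point fixed in the world has none). Each returns a list of dicts, best first, with "conf" (0 to 1); they miss things now and then, are a little off and sometimes report something else, mostly with a low value. They report only what shows in the picture. A call takes as long as a camera call. They do not tell look-alikes from the thing itself.
- spotter.boxes_of(target, camera): "location" ([column, row] in pixels, amid what is visible of it).
- spotter.landmark_of(target, camera): "location" ([column, row] in pixels: a listed point, or the origin of a listed thing).
The state is a dict: "time": time; "joint_positions": joint angles; "joint_vel": joint speeds; "tau": joint torques, N m; "tcp_pos": TCP position; "eef_rot": TCP orientation; "contact_force": force on the tool from outside, world axes, zero at the start; "torque": the same for the moment, N m; "opening": finger opening in m.
Only numpy, scipy, OpenCV 4.12 (cv2) and the standard library are available. Lean on these libraries where they do the work, as an engineer would, in place of code of your own. Each camera call takes 0.05 s, during which the arm holds its last target. There are 200 camera calls.

## Working session

There is one attempt and no reset: what is moved stays moved. The work goes in short steps, Python scripts to look and compute and a tool call to move; the robot and the scene stay as the last step left them, time stands still between calls to the robot, and variables do not carry over. Pictures are saved under pics/ and viewed, about 8 in all and at most 12, crops included, and the job is handed in when it is done.

Besides the shell and the picture viewer there is one more tool, called after ">>>" by a JSON object that holds its "fn" and its "kwargs". move_arm: Moves the arm, as the interface text tells. Its arguments: {"type":"object","properties":{"targets":{"type":"array"},"squeeze":{"type":"number"}},"required":["targets"]}

```bash
mkdir -p pics; cat > h.py <<'E'
from cell import ctrl, vision, spotter
import numpy as np, cv2
from scipy.spatial.transform import Rotation as Ro
def deproj(c,uv,d=None):
    u,v=uv; 
    if d is None:
        p=c["z_map"][int(v)-1:int(v)+2,int(u)-1:int(u)+2]; p=p[p>0]; d=np.median(p) if len(p) else np.nan
    K=c["camera_matrix"]; x=np.linalg.inv(K)@[u,v,1]*d
    return c["R"].T@(x-c["t"])
def onplane(c,uv,z):
    K=c["camera_matrix"]; r=c["R"].T@(np.linalg.inv(K)@[uv[0],uv[1],1]); o=-c["R"].T@c["t"]
    return o+r*(z-o[2])/r[2]
def proj(c,X):
    p=c["camera_matrix"]@(c["R"]@np.asarray(X)+c["t"]); return p[:2]/p[2]
def save(im,n): cv2.imwrite("pics/"+n,im[:,:,::-1])
E
python3 - <<'E'
from h import *
np.set_printoptions(precision=4,suppress=True)
s=ctrl.state(); print(s["time"],s["tcp_pos"],s["eef_rot"],s["contact_force"],s["opening"])
for n in ["scene","side"]:
    c=vision.camera(n); save(c["pixels"],n+"0.png")
    print(n,"cam at",-c["R"].T@c["t"])
    for t in ["disc_axis","post_top","bar_nose","bar_lug","guide_face","keeper_mouth","former","lock_bar"]:
        for r in spotter.landmark_of(t,n)[:3]: print(t,np.round(r["location"],1),round(r["conf"],2),deproj(c,r["location"]))
E
```

```text
0.0 [ 0.2164 -0.6122  0.2304] [-0.0004  0.8165 -0.5773 -0.0008] [ 1.3025  0.6952 -0.4291] 0.08516777269021858
scene cam at [ 1.1859 -0.111   0.9361]
disc_axis [260.1 218.8] 0.75 [ 0.5678 -0.1835  0.0893]
post_top [254.3 221. ] 0.65 [ 0.5989 -0.1958  0.1256]
bar_nose [347.1 179.2] 0.66 [ 0.3881  0.1023 -0.0019]
bar_nose [418.5 206.1] 0.62 [0.5419 0.2935 0.0099]
bar_nose [242.9 271.9] 0.41 [ 0.7326 -0.2332  0.1075]
bar_lug [374.3 172.2] 0.84 [0.3749 0.1975 0.0007]
bar_lug [338.7 196.9] 0.62 [0.5659 0.0352 0.1384]
guide_face [292.9 210. ] 0.79 [ 0.5681 -0.0915  0.11  ]
keeper_mouth [242.4 222.3] 0.72 [ 0.5714 -0.232   0.0891]
former [290.9 246.8] 0.78 [ 0.6652 -0.1099  0.0809]
lock_bar [392.9 194.4] 0.92 [0.4824 0.2298 0.0074]
lock_bar [310.7 213.6] 0.77 [ 0.5804 -0.0445  0.0993]
lock_bar [332.7 172.8] 0.49 [0.36   0.059  0.0069]
side cam at [0.2315 0.6308 1.0279]
disc_axis [347.2 165.3] 0.88 [ 0.5826 -0.1818  0.1028]
post_top [344.1 154.1] 0.87 [ 0.6218 -0.2416  0.0788]
bar_nose [339.8 181.1] 0.72 [ 0.5709 -0.1097  0.1091]
bar_nose [278.3 315.9] 0.71 [0.538  0.2882 0.0082]
bar_nose [362.3 289.6] 0.51 [ 0.3839  0.1162 -0.0006]
bar_lug [318.2 209.4] 0.84 [0.5646 0.0307 0.139 ]
bar_lug [398.7 254.4] 0.76 [ 0.34   -0.0326 -0.0013]
bar_lug [335.6 293.3] 0.7 [0.4321 0.1804 0.0446]
guide_face [334.8 185.6] 0.63 [ 0.5767 -0.0896  0.1065]
guide_face [284.3 186.9] 0.52 [ 0.7018 -0.0172  0.1045]
keeper_mouth [358. 161.] 0.73 [ 0.563  -0.2165  0.0996]
keeper_mouth [341.1 178.7] 0.32 [ 0.5729 -0.122   0.1064]
keeper_mouth [282.6 188.8] 0.16 [ 0.7048 -0.0122  0.0995]
former [323.5 197.6] 0.76 [ 0.5879 -0.0425  0.0959]
lock_bar [328.5 200.7] 0.63 [ 0.5693 -0.0375  0.0985]
lock_bar [381.3 272.6] 0.63 [ 0.3602  0.0436 -0.0029]
lock_bar [308.5 308.4] 0.63 [0.4808 0.2347 0.0093]
```

```bash
python3 - <<'E'
from h import *
a=cv2.imread("pics/scene0.png")[140:340,180:460]; b=cv2.imread("pics/side0.png")[120:340,220:440]
a=cv2.resize(a,(800,571),interpolation=3)[:,:]; cv2.imwrite("pics/s1.png",a); cv2.imwrite("pics/s2.png",cv2.resize(b,(600,600),interpolation=3))
E
```

```text
(no output)
```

View pics/s1.png

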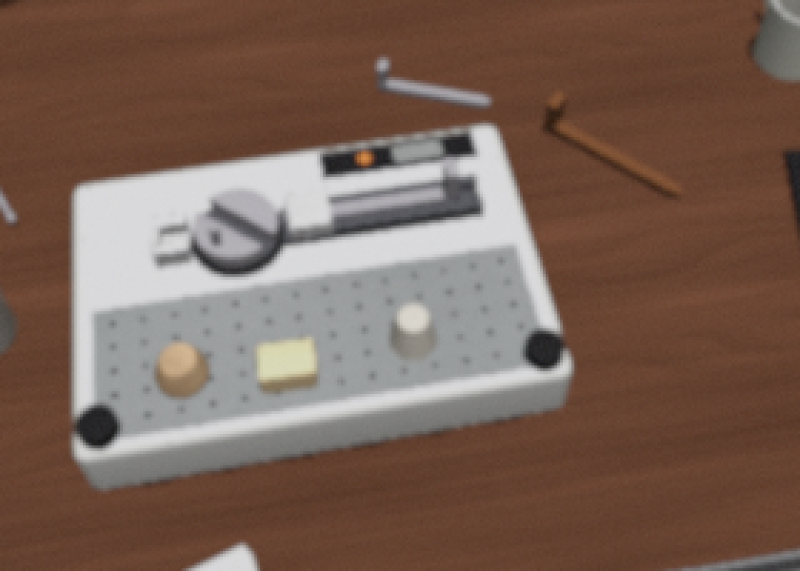

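View pics/s2.png

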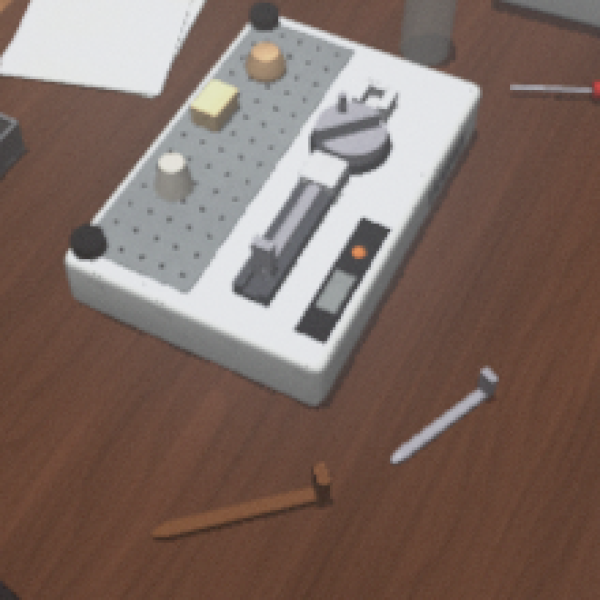

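The bar in the track on the deck, scene (311,214), is the one meant. It is steel and the largest. The brown one at scene (393,194) and the small steel one at (333,173) lie on the table. The crops show this clearly. The post is towards the keeper and rear, at scene (255,222), so I'll push it to +y, towards angle 0.

```bash
python3 - <<'E'
from h import *
np.set_printoptions(precision=4,suppress=True)
for n in ["scene","side"]:
    c=vision.camera(n); K=c["camera_matrix"]; d=c["z_map"]
    v,u=np.mgrid[0:400,0:640]; P=np.einsum('ij,jhw->ihw',np.linalg.inv(K),np.stack([u,v,np.ones_like(u)])*d)
    W=np.einsum('ji,jhw->ihw',c["R"],P-c["t"][:,None,None])
    m=(d>0)&(W[2]>.072)&(W[2]<.088)
    nl,lab,st,cen=cv2.connectedComponentsWithStats(m.astype(np.uint8)); k=1+np.argmax(st[1:,4])
    p=W[:2,lab==k].T
    (cx,cy),sz,ang=cv2.minAreaRect((p*1000).astype(np.float32)); print(n,"rect",cx,cy,sz,ang,"deck z",np.median(W[2][lab==k]))
    # robust: IoU-like fit of yaw by percentile extents
    best=min((np.ptp(np.percentile(p@[np.cos(a),np.sin(a)],[.5,99.5]))*np.ptp(np.percentile(p@[-np.sin(a),np.cos(a)],[.5,99.5])),a) for a in np.radians(np.arange(-18,18,.25)))
    a=best[1]; e=[np.percentile(p@q,[.3,99.7]) for q in ([np.cos(a),np.sin(a)],[-np.sin(a),np.cos(a)])]
    R=np.array([[np.cos(a),-np.sin(a)],[np.sin(a),np.cos(a)]]); ctr=R@[np.mean(e[0]),np.mean(e[1])]
    print("yaw",np.degrees(a),"ctr",ctr,"ext",[np.ptp(x) for x in e],"->disc",ctr+R@[-.05,-.06])
    for t,z in [("disc_axis",.106),("post_top",.132),("bar_lug",.14),("guide_face",.107),("keeper_mouth",.104),("former",0)]:
        print(t,[ (onplane(c,r["location"],z)[:2],round(r["conf"],2)) for r in spotter.landmark_of(t,n)[:2]])
E
```

```text
scene rect 624.9061889648438 -114.09278869628906 (299.62933349609375, 437.38214111328125) 1.3753819465637207 deck z 0.08066901389475845
yaw 1.5000000000000002 ctr [ 0.6251 -0.1139] ext [np.float64(0.2943767047698838), np.float64(0.43149192180362594)] ->disc [ 0.5767 -0.1752]
disc_axis [(array([ 0.5785, -0.1747]), 0.64), (array([0.4526, 0.4269]), 0.3)]
post_top [(array([ 0.5905, -0.1974]), 0.75)]
bar_lug [(array([0.4964, 0.1535]), 0.69), (array([0.5676, 0.0271]), 0.53)]
guide_face [(array([ 0.5663, -0.0826]), 0.8), (array([ 0.7359, -0.0332]), 0.22)]
keeper_mouth [(array([ 0.7432, -0.1383]), 0.74), (array([ 0.579 , -0.2258]), 0.62)]
former [(array([ 0.6316, -0.1098]), 0.94)]
side rect 623.9766845703125 -112.55567932128906 (297.5129089355469, 440.94976806640625) 1.3202733993530273 deck z 0.07865709711391121
yaw 1.75 ctr [ 0.6242 -0.1124] ext [np.float64(0.29290347893479124), np.float64(0.43237030369293833)] ->disc [ 0.5761 -0.1739]
disc_axis [(array([ 0.6115, -0.2171]), 0.74), (array([ 0.5787, -0.1776]), 0.55)]
post_top [(array([ 0.59  , -0.1882]), 0.69)]
bar_lug [(array([0.4071, 0.225 ]), 0.92), (array([0.3193, 0.0598]), 0.48)]
guide_face [(array([ 0.5811, -0.0944]), 0.84)]
keeper_mouth [(array([ 0.579 , -0.2183]), 0.6)]
former [(array([ 0.6274, -0.1131]), 0.63)]
```

>>> {"fn": "move_arm", "kwargs": {"targets": [[[0, 0, -0.18, 0, 0, -7, 255], [0, 0, -0.18, 0, 0, -7, 255], [0, 0, -0.18, 0, 0, -7, 255], [0, 0, -0.18, 0, 0, -7, 255], [0, 0, -0.18, 0, 0, -7, 255], [0, 0, -0.18, 0, 0, -7, 255], [0, 0, -0.175, 0, 0, -8, 255], [0, 0, 0, 0, 0, 0, 255]]]}}

```text
time: 2.6
tcp_pos: [0.2166, -0.6133, 0.2819]
eef_rot: [0.001, 1.0, 0.011, 0.0]
contact_force: [0.0, -0.3, -0.3]
opening: -0.0001
```

>>> {"fn": "move_arm", "kwargs": {"targets": [[[0, 0, 0, 31, -31, 0, 255], [0, 0, 0, 31, -31, 0, 255], [0, 0, 0, 31, -31, 0, 255], [0, 0, 0, 31, -31, 0, 255], [0, 0, 0, 31, -31, 0, 255], [0, 0, 0, 31, -31, 0, 255], [0, 0, 0, 31, -31, 0, 255], [0, 0, 0, 31, -31, 0, 255], [0, 0, 0, 31, -31, 0, 255], [0, 0, 0, 31, -31, 0, 255], [0, 0, 0, 31, -31, 0, 255], [0, 0, 0, 31, -31, 0, 255]]]}}

```text
time: 4.1
tcp_pos: [0.5803, -0.231, 0.2808]
eef_rot: [0.0, 1.0, 0.01, -0.0]
contact_force: [0.6, -0.5, 0.5]
opening: -0.0
```

```bash
cat >> h.py <<'E'
YAW=np.radians(1.4); D0=np.array([.5765,-.1745])
def Rf(a=YAW): return np.array([[np.cos(a),-np.sin(a)],[np.sin(a),np.cos(a)]])
def rel(p): return (Rf().T@(np.asarray(p)[:2]-D0))*1000   # mm in former axes about disc axis
def st():
    s=ctrl.state(); R=Ro.from_quat(np.roll(s["eef_rot"],-1)).as_matrix()
    print("t",s["time"],"rel",rel(s["tcp_pos"]).round(1),"z-deck",round(s["tcp_pos"][2]*1000-80,1),"F",np.round(s["contact_force"],1),"open",round(s["opening"],4),"xyaw",np.degrees(np.arctan2(R[1,0],R[0,0])).round(2),"tilt",np.round(R[:2,2],4))
E
python3 - <<'E'
from h import *
np.set_printoptions(precision=1,suppress=True)
st()
c=vision.camera("wrist"); save(c["pixels"],"w1.png")
for t,z in [("disc_axis",.106),("post_top",.132),("bar_lug",.14),("guide_face",.107),("keeper_mouth",.104)]:
    print(t,[(np.round(r["location"]),rel(onplane(c,r["location"],z)),round(r["conf"],2)) for r in spotter.landmark_of(t,"wrist")[:2]])
E
```

```text
t 4.1 rel [  2.4 -56.6] z-deck 200.8 F [ 0.6 -0.5  0.5] open -0.0 xyaw 1.12 tilt [-0. -0.]
disc_axis [(array([315., 127.]), array([ 1.2, -1. ]), 0.96)]
post_top [(array([335., 152.]), array([ 22.9, -24.2]), 0.84)]
bar_lug []
guide_face [(array([312.,  37.]), array([-0.3, 86.4]), 0.76)]
keeper_mouth [(array([314., 164.]), array([ -0.4, -43.3]), 0.96)]
```

View pics/w1.png

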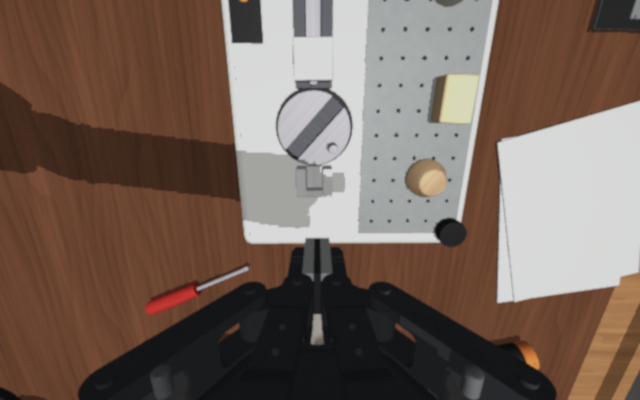

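The wrist view shows the disc at (315,127), the post at (334,148), the slot at about 45°, the guide above and the keeper at (314,180). The estimated frame agrees to about 3 mm. I'll descend on the keeper side of the post and push it to +y.

>>> {"fn": "move_arm", "kwargs": {"targets": [[[0, 0, 0, 22, -8, 40, 255], [0, 0, 0, 0, 0, 45, 255], [0, 0, 0, 0, 0, 40, 255], [0, 0, 0, 0, 0, 25, 255], [0, 0, 0, 0, 0, 15, 255], [0, 0, 0, 0, 0, 0, 255]]]}}

```text
time: 5.15
tcp_pos: [0.6005, -0.2243, 0.1157]
eef_rot: [-0.0, 1.0, 0.011, -0.001]
contact_force: [0.2, 0.2, 1.3]
opening: -0.0001
```

>>> {"fn": "move_arm", "kwargs": {"targets": [[[0, 0, 0, 0, -4, 0, 255], [0, 0, 0, 0, -4, 0, 255], [0, 0, 0, 0, -4, 0, 255], [0, 0, 0, 0, -4, 0, 255], [0, 0, 0, 0, -4, 0, 255], [0, 0, 0, 0, -4, 0, 255], [0, 0, 0, 0, -3, 0, 255], [0, 0, 0, 0, -3, 0, 255], [0, 0, 0, 0, 0, 0, 255]]]}}

```text
time: 6.28
tcp_pos: [0.6014, -0.1938, 0.117]
eef_rot: [0.0, 1.0, 0.012, 0.001]
contact_force: [1.7, -2.4, 1.6]
opening: 0.0002
```

```bash
python3 - <<'E'
from h import *
np.set_printoptions(precision=1,suppress=True)
st()
for n in ["wrist","scene","side"]:
    c=vision.camera(n); save(c["pixels"],n+"2.png")
    for t,z in [("disc_axis",.106),("post_top",.132),("bar_lug",.14)]:
        print(n,t,[(np.round(r["location"]),rel(onplane(c,r["location"],z)),round(r["conf"],2)) for r in spotter.landmark_of(t,n)[:2]])
a=cv2.imread("pics/wrist2.png")[0:260,160:480]; b=cv2.imread("pics/side2.png")[120:240,270:400]
a=cv2.resize(a,(400,325)); b=cv2.resize(b,(352,325),interpolation=3); cv2.imwrite("pics/c2.png",np.hstack([a,b]))
E
```

```text
t 6.275 rel [ 24.4 -19.9] z-deck 37.0 F [ 1.7 -2.4  1.6] open 0.0002 xyaw 1.37 tilt [ 0. -0.]
wrist disc_axis [(array([273., 212.]), array([-0.4, -0.3]), 0.97), (array([275., 271.]), array([ -1.3, -40. ]), 0.7)]
wrist post_top [(array([324., 241.]), array([28.7, -5.4]), 0.94)]
wrist bar_lug []
scene disc_axis [(array([262., 216.]), array([-5.9, -0.9]), 0.82)]
scene post_top [(array([258., 219.]), array([ 21.8, -10.5]), 0.66), (array([453., 158.]), array([-88.4, 573.2]), 0.16)]
scene bar_lug [(array([372., 174.]), array([-67.9, 321.3]), 0.79), (array([316., 164.]), array([-137.2,  169.8]), 0.69)]
side disc_axis [(array([350., 166.]), array([-3.6, -4.3]), 0.77)]
side post_top [(array([339., 158.]), array([30.3,  2.3]), 0.62), (array([348., 167.]), array([-9.7, 25.3]), 0.43)]
side bar_lug [(array([338., 291.]), array([-156. ,  394.4]), 0.87), (array([342., 157.]), array([19.1,  2.6]), 0.39)]
```

View pics/c2.png

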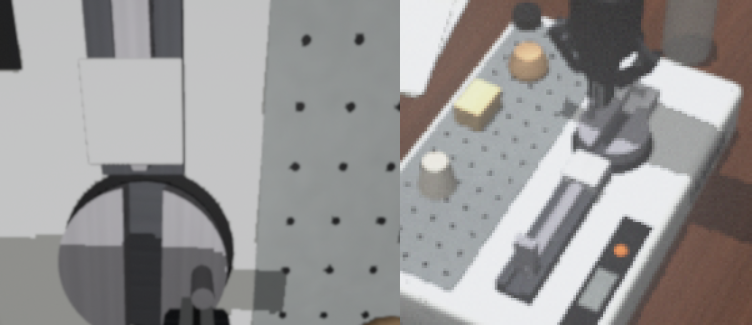

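The post is in contact and the slot is nearly lined up, still about 7° short. I'll push 4 mm more, back off and raise, then measure.

>>> {"fn": "move_arm", "kwargs": {"targets": [[[0, 0, 0, 0, -2, 0, 255], [0, 0, 0, 0, -2, 0, 255], [0, 0, 0, 0, 0, 0, 255], [0, 0, 0, 0, 0, 0, 255]]]}}

```text
time: 7.38
tcp_pos: [0.6002, -0.1888, 0.1161]
eef_rot: [-0.0, 1.0, 0.012, -0.0]
contact_force: [-0.2, -1.4, 0.6]
opening: -0.0
```

>>> {"fn": "move_arm", "kwargs": {"targets": [[[0, 0, 0, 0, 10, 0, 255], [0, 0, 0, 0, 20, -20, 255], [0, 0, 0, 0, 20, -40, 255], [0, 0, 0, -10, 0, -30, 255], [0, 0, 0, -10, 0, 0, 255], [0, 0, 0, 0, 0, 0, 255]]]}}

```text
time: 8.12
tcp_pos: [0.5803, -0.2402, 0.2053]
eef_rot: [-0.0, 1.0, 0.012, -0.001]
contact_force: [0.0, 0.6, -0.8]
opening: -0.0002
```

```bash
python3 - <<'E'
from h import *
np.set_printoptions(precision=1,suppress=True)
st()
c=vision.camera("wrist"); save(c["pixels"],"w3.png")
for t,z in [("disc_axis",.106),("post_top",.132),("bar_nose",.096),("guide_face",.107),("keeper_mouth",.104)]:
    print(t,[(np.round(r["location"]),rel(onplane(c,r["location"],z)),round(r["conf"],2)) for r in spotter.landmark_of(t,"wrist")[:2]])
# rectify disc top plane into former axes, 4 px/mm: columns = x, rows = -y
S=4; pts=np.array([[-50,90],[50,90],[50,-60],[-50,-60]],float)
src=np.array([proj(c,[*(D0+Rf()@(p/1000)),.106]) for p in pts],np.float32)
dst=np.float32([[0,0],[400,0],[400,600],[0,600]])
w=cv2.warpPerspective(c["pixels"],cv2.getPerspectiveTransform(src,dst),(400,600)); save(w,"r3.png")
E
```

```text
t 8.125 rel [  2.2 -65.7] z-deck 125.3 F [ 0.   0.6 -0.8] open -0.0002 xyaw 1.35 tilt [-0.  0.]
disc_axis [(array([312., 124.]), array([-1. , -1.9]), 0.9), (array([312.,  67.]), array([-0.8, 41.9]), 0.74)]
post_top [(array([356., 123.]), array([32.1,  1.1]), 0.64)]
bar_nose [(array([310.,  64.]), array([-2.3, 45.4]), 0.51), (array([312., 124.]), array([-1.7, -2.7]), 0.2)]
guide_face []
keeper_mouth [(array([315., 175.]), array([  1.1, -46.2]), 0.84)]
```

View pics/r3.png

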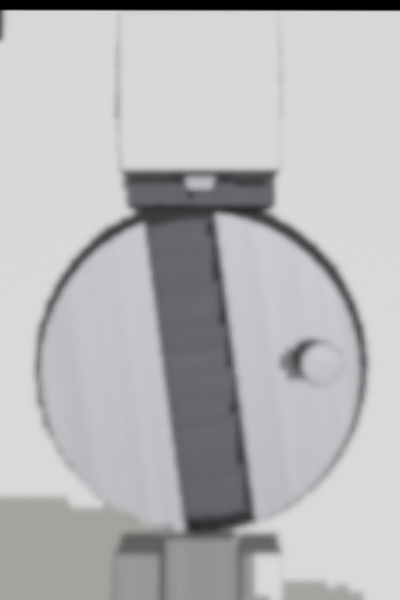

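The rectified view shows the slot about 7° past line: its left edge runs from (148,220) to (187,525). The post is at (320,362). I'll nudge it back about 3.4 mm from the other side.

>>> {"fn": "move_arm", "kwargs": {"targets": [[[0, 0, 0, 11, -50, 0, 255], [0, 0, 0, 11, -50, 0, 255], [0, 0, 0, 0, 0, 0, 255], [0, 0, 0, 0, 0, 40, 255], [0, 0, 0, 0, 0, 35, 255], [0, 0, 0, 0, 0, 14, 255], [0, 0, 0, 0, 0, 0, 255]]]}}

```text
time: 9.3
tcp_pos: [0.601, -0.1398, 0.1167]
eef_rot: [-0.0, 1.0, 0.012, -0.001]
contact_force: [-0.5, -0.6, 0.2]
opening: 0.0002
```

```bash
python3 -c "
from h import *
st()"
```

```text
t 9.3 rel [25.3 34.1] z-deck 36.7 F [-0.5 -0.6  0.2] open 0.0002 xyaw 1.35 tilt [-0.0014  0.0002]
```

>>> {"fn": "move_arm", "kwargs": {"targets": [[[0, 0, 0, 0, 5, 0, 255], [0, 0, 0, 0, 5, 0, 255], [0, 0, 0, 0, 4, 0, 255], [0, 0, 0, 0, 3, 0, 255], [0, 0, 0, 0, 2, 0, 255], [0, 0, 0, 0, 0, 0, 255], [0, 0, 0, 0, 0, 0, 255]]]}}

```text
time: 10.18
tcp_pos: [0.6021, -0.158, 0.1174]
eef_rot: [-0.0, 1.0, 0.012, 0.0]
contact_force: [1.1, 2.2, 2.4]
opening: 0.0001
```

```bash
cat > rect.py <<'E'
from h import *
import sys
st(); n=sys.argv[1]
c=vision.camera("wrist"); S=4; pts=np.array([[-50,90],[50,90],[50,-60],[-50,-60]],float)
src=np.array([proj(c,[*(D0+Rf()@(p/1000)),.106]) for p in pts],np.float32)
w=cv2.warpPerspective(c["pixels"],cv2.getPerspectiveTransform(src,np.float32([[0,0],[400,0],[400,600],[0,600]])),(400,600)); save(w,n)
g=w.mean(2)
for r in range(230,520,30):  # slot edges per row
    d=np.where(g[r-2:r+3,100:300].mean(0)<150)[0]+100
    print(r,(d.min(),d.max()) if len(d) else None, end=' ')
E
python3 rect.py r4.png
```

```text
t 10.175 rel [26.  15.9] z-deck 37.4 F [1.1 2.2 2.4] open 0.0001 xyaw 1.41 tilt [0.0005 0.0003]
230 (np.int64(100), np.int64(299)) 260 (np.int64(100), np.int64(299)) 290 (np.int64(100), np.int64(299)) 320 (np.int64(100), np.int64(299)) 350 (np.int64(100), np.int64(299)) 380 (np.int64(100), np.int64(299)) 410 (np.int64(100), np.int64(299)) 440 (np.int64(100), np.int64(299)) 470 (np.int64(100), np.int64(299)) 500 (np.int64(100), np.int64(299))
```

>>> {"fn": "move_arm", "kwargs": {"targets": [[[0, 0, 0, 0, 1, 0, 255], [0, 0, 0, 0, 0, 0, 255], [0, 0, 0, 0, -12, 0, 255], [0, 0, 0, 0, 0, -40, 255], [0, 0, 0, 0, 10, -50, 255], [0, 0, 0, -12, 50, 0, 255], [0, 0, 0, -12, 32, 0, 255], [0, 0, 0, 0, 0, 0, 255], [0, 0, 0, 0, 0, 0, 255]]]}}

```text
time: 11.35
tcp_pos: [0.5796, -0.2389, 0.207]
eef_rot: [-0.0, 1.0, 0.012, -0.0]
contact_force: [1.1, 0.8, 0.6]
opening: 0.0001
```

```bash
python3 rect.py r5.png
```

```text
t 11.35 rel [  1.5 -64.4] z-deck 127.0 F [1.1 0.8 0.6] open 0.0001 xyaw 1.41 tilt [-0.0008  0.0007]
230 (np.int64(104), np.int64(296)) 260 (np.int64(159), np.int64(229)) 290 (np.int64(161), np.int64(231)) 320 (np.int64(162), np.int64(232)) 350 (np.int64(164), np.int64(234)) 380 (np.int64(165), np.int64(299)) 410 (np.int64(167), np.int64(237)) 440 (np.int64(168), np.int64(239)) 470 (np.int64(169), np.int64(240)) 500 (np.int64(171), np.int64(242))
```

View pics/r5.png

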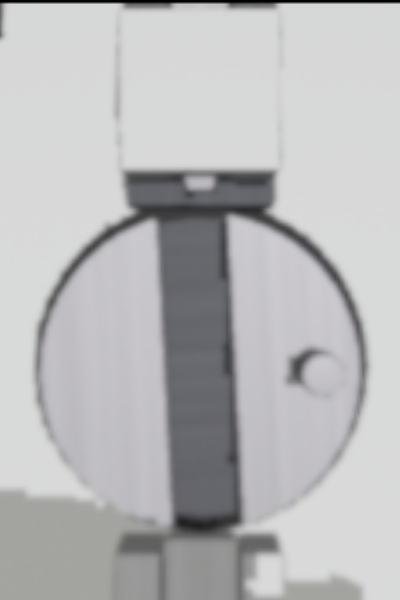

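The slot is now about 3° off line, well within 8°. The left edge goes from (159,260) to (171,500). Next I'll go over the track and look at the lug.

>>> {"fn": "move_arm", "kwargs": {"targets": [[[0, 0, 0, -1, -43, 0, 255], [0, 0, 0, 0, -43, 0, 255], [0, 0, 0, 0, -43, 0, 255], [0, 0, 0, 0, -43, 0, 255], [0, 0, 0, 0, -43, 0, 255], [0, 0, 0, 0, 0, 0, 255], [0, 0, 0, 0, 0, 0, 255]]]}}

```text
time: 12.28
tcp_pos: [0.5735, -0.0246, 0.2072]
eef_rot: [0.0, 1.0, 0.013, -0.0]
contact_force: [-0.6, -0.4, -0.7]
opening: -0.0003
```

```bash
python3 - <<'E'
from h import *
st()
c=vision.camera("wrist"); save(c["pixels"],"w6.png")
for t,z in [("bar_lug",.14),("lock_bar",.09),("guide_face",.107)]:
    for r in spotter.landmark_of(t,"wrist")[:2]: print(t,np.round(r["location"]),rel(onplane(c,r["location"],z)).round(1),round(r["conf"],2),"depth z",deproj(c,r["location"])[2].round(3))
E
```

```text
t 12.275 rel [  0.7 149.9] z-deck 127.2 F [-0.6 -0.4 -0.7] open -0.0003 xyaw 1.47 tilt [-0.0003 -0.0004]
bar_lug [312. 140.] [ -1.9 204.7] 0.96 depth z 0.14
bar_lug [ 99. 145.] [-160.3  201. ] 0.74 depth z 0.034
lock_bar [136. 100.] [-156.8  233.3] 0.82 depth z 0.004
lock_bar [314. 213.] [ -1.2 126. ] 0.78 depth z 0.102
```

View pics/w6.png

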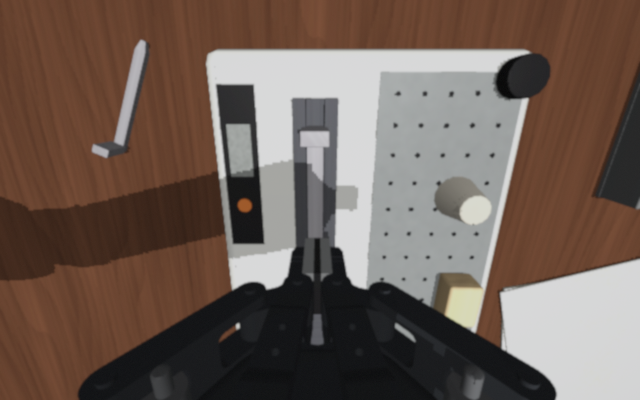

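The lug is at (314,138) and measures rel y≈205, z 0.14 as it should. The small look-alike lies off the machine at (120,100). I'll go behind the lug and descend.

>>> {"fn": "move_arm", "kwargs": {"targets": [[[0, 0, 0, -2, -44, 0, 255], [0, 0, 0, 0, -44, 0, 255], [0, 0, 0, 0, 0, 0, 255], [0, 0, 0, 0, 0, 40, 255], [0, 0, 0, 0, 0, 36, 255], [0, 0, 0, 0, 0, 15, 255], [0, 0, 0, 0, 0, 0, 255]]]}}

```text
time: 13.35
tcp_pos: [0.5692, 0.0619, 0.1158]
eef_rot: [0.0, 1.0, 0.012, -0.001]
contact_force: [0.4, -0.2, -0.1]
opening: -0.0003
```

>>> {"fn": "move_arm", "kwargs": {"targets": [[[0, 0, 0, 0, 8, 0, 255], [0, 0, 0, 0, 6, 0, 255], [0, 0, 0, 0, 6, 0, 255], [0, 0, 0, 0, 6, 0, 255], [0, 0, 0, 0, 6, 0, 255], [0, 0, 0, 0, 6, 0, 255], [0, 0, 0, 0, 6, 0, 255], [0, 0, 0, 0, 6, 0, 255]]]}}

```text
time: 14.35
tcp_pos: [0.5707, 0.0126, 0.1163]
eef_rot: [-0.0, 1.0, 0.012, 0.0]
contact_force: [-0.0, 3.0, 1.5]
opening: 0.0001
```

```bash
python3 -c "
from h import *
st()"
```

```text
t 14.35 rel [ -1.2 187.2] z-deck 36.3 F [-0.   3.   1.5] open 0.0001 xyaw 1.39 tilt [0.     0.0001]
```

>>> {"fn": "move_arm", "kwargs": {"targets": [[[0, 0, 0, 0, 6, 0, 255], [0, 0, 0, 0, 6, 0, 255], [0, 0, 0, 0, 6, 0, 255], [0, 0, 0, 0, 6, 0, 255], [0, 0, 0, 0, 6, 0, 255], [0, 0, 0, 0, 6, 0, 255]]]}}

```text
time: 15.1
tcp_pos: [0.5716, -0.0235, 0.1163]
eef_rot: [-0.0, 1.0, 0.012, 0.0]
contact_force: [-0.3, 3.6, 1.1]
opening: -0.0002
```

>>> {"fn": "move_arm", "kwargs": {"targets": [[[0, 0, 0, 0, 6, 0, 255], [0, 0, 0, 0, 6, 0, 255], [0, 0, 0, 0, 6, 0, 255], [0, 0, 0, 0, 6, 0, 255], [0, 0, 0, 0, 5, 0, 255]]]}}

```text
time: 15.72
tcp_pos: [0.5723, -0.0525, 0.1163]
eef_rot: [-0.0, 1.0, 0.012, 0.0]
contact_force: [0.8, 2.6, 2.5]
opening: -0.0002
```

```bash
python3 -c "
from h import *
st()"
```

```text
t 15.725 rel [ -1.2 122.1] z-deck 36.3 F [0.8 2.6 2.5] open -0.0002 xyaw 1.37 tilt [0.0001 0.    ]
```

Clear run so far at about 3 N. I'll go slowly for the last 10 mm and watch for the stop.

>>> {"fn": "move_arm", "kwargs": {"targets": [[[0, 0, 0, 0, 3, 0, 255], [0, 0, 0, 0, 2, 0, 255], [0, 0, 0, 0, 2, 0, 255], [0, 0, 0, 0, 0, 0, 255]]]}}

```text
time: 16.23
tcp_pos: [0.5724, -0.0593, 0.1163]
eef_rot: [0.0, 1.0, 0.012, -0.0]
contact_force: [0.2, 2.7, 1.4]
opening: -0.0003
```

>>> {"fn": "move_arm", "kwargs": {"targets": [[[0, 0, 0, 0, 1, 0, 255], [0, 0, 0, 0, 1, 0, 255], [0, 0, 0, 0, 0, 0, 255]]]}}

```text
time: 16.6
tcp_pos: [0.5724, -0.0613, 0.1162]
eef_rot: [0.0, 1.0, 0.012, -0.0]
contact_force: [0.9, 3.1, 2.8]
opening: -0.0002
```

>>> {"fn": "move_arm", "kwargs": {"targets": [[[0, 0, 0, 0, 1, 0, 255], [0, 0, 0, 0, 1, 0, 255], [0, 0, 0, 0, 0, 0, 255]]]}}

```text
time: 16.98
tcp_pos: [0.5725, -0.0634, 0.1162]
eef_rot: [0.0, 1.0, 0.012, -0.0]
contact_force: [0.8, 1.7, 1.9]
opening: 0.0
```

>>> {"fn": "move_arm", "kwargs": {"targets": [[[0, 0, 0, 0, 1, 0, 255], [0, 0, 0, 0, 0, 0, 255]]]}}

```text
time: 17.23
tcp_pos: [0.5725, -0.0642, 0.1162]
eef_rot: [0.0, 1.0, 0.012, -0.0]
contact_force: [0.6, 2.9, 3.3]
opening: 0.0001
```

>>> {"fn": "move_arm", "kwargs": {"targets": [[[0, 0, 0, 0, 1, 0, 255], [0, 0, 0, 0, 0, 0, 255]]]}}

```text
time: 17.48
tcp_pos: [0.5725, -0.0643, 0.1163]
eef_rot: [-0.0, 1.0, 0.012, -0.0]
contact_force: [0.4, 4.9, 2.8]
opening: 0.0004
```

>>> {"fn": "move_arm", "kwargs": {"targets": [[[0, 0, 0, 0, 1, 0, 255], [0, 0, 0, 0, 0, 0, 255]]]}}

```text
time: 17.73
tcp_pos: [0.5725, -0.0643, 0.1163]
eef_rot: [-0.001, 1.0, 0.013, -0.0]
contact_force: [0.8, 6.8, 2.2]
opening: 0.0002
```

>>> {"fn": "move_arm", "kwargs": {"targets": [[[0, 0, 0, 0, 2, 0, 255], [0, 0, 0, 0, 2, 0, 255], [0, 0, 0, 0, 0, 0, 255]]]}}

```text
time: 18.1
tcp_pos: [0.5726, -0.0644, 0.1164]
eef_rot: [-0.003, 1.0, 0.014, -0.0]
contact_force: [-0.8, 14.6, 2.9]
opening: 0.0
```

>>> {"fn": "move_arm", "kwargs": {"targets": [[[0, 0, 0, 0, -15, 0, 255], [0, 0, 0, 0, -15, 0, 255], [0, 0, 0, 0, 0, -40, 255], [0, 0, 0, 0, 0, -50, 255], [0, 0, 0, 0, 45, 0, 255], [0, 0, 0, 0, 45, 0, 255], [0, 0, 0, 0, 45, 0, 255], [0, 0, 0, 0, 35, 0, 255], [0, 0, 0, 0, 0, 0, 255], [0, 0, 0, 0, 0, 0, 255]]]}}

```text
time: 19.35
tcp_pos: [0.5759, -0.2093, 0.206]
eef_rot: [-0.0, 1.0, 0.012, -0.0]
contact_force: [0.4, 0.4, -0.6]
opening: 0.0001
```

```bash
python3 - <<'E'
from h import *
st()
for n in ["wrist","side"]:
    c=vision.camera(n); save(c["pixels"],n+"7.png")
    for t,z in [("bar_lug",.14),("disc_axis",.106),("bar_nose",.096),("post_top",.132)]:
        for r in spotter.landmark_of(t,n)[:2]: print(n,t,np.round(r["location"]),rel(onplane(c,r["location"],z)).round(1),round(r["conf"],2))
a=cv2.imread("pics/wrist7.png")[0:300,200:440]; b=cv2.imread("pics/side7.png")[110:250,250:400]
cv2.imwrite("pics/c7.png",np.hstack([cv2.resize(a,(384,480)),cv2.resize(b,(414,480),interpolation=3)]))
E
```

```text
t 19.35 rel [ -1.5 -34.7] z-deck 126.0 F [ 0.4  0.4 -0.6] open 0.0001 xyaw 1.4 tilt [-0.0006  0.0004]
wrist bar_lug [317.  28.] [-0.4 92.6] 0.9
wrist bar_lug [317. 227.] [ -0.2 -49.9] 0.73
wrist disc_axis [318. 158.] [ 0.2 -0.1] 0.88
wrist bar_nose [319. 226.] [  2.  -69.4] 0.97
wrist post_top [355. 169.] [29.5 -3.4] 0.83
side bar_lug [334. 295.] [-153.1  406.8] 0.85
side bar_lug [400. 253.] [-246.5  233.8] 0.81
side disc_axis [348. 166.] [ 0.5 -2.6] 0.76
side bar_nose [360. 290.] [-194.7  345.9] 0.85
side bar_nose [278. 316.] [-52.5 493. ] 0.83
side post_top [343. 158.] [18.8 -5.1] 0.76
side post_top [228. 364.] [-23.9 642.3] 0.37
```

View pics/c7.png

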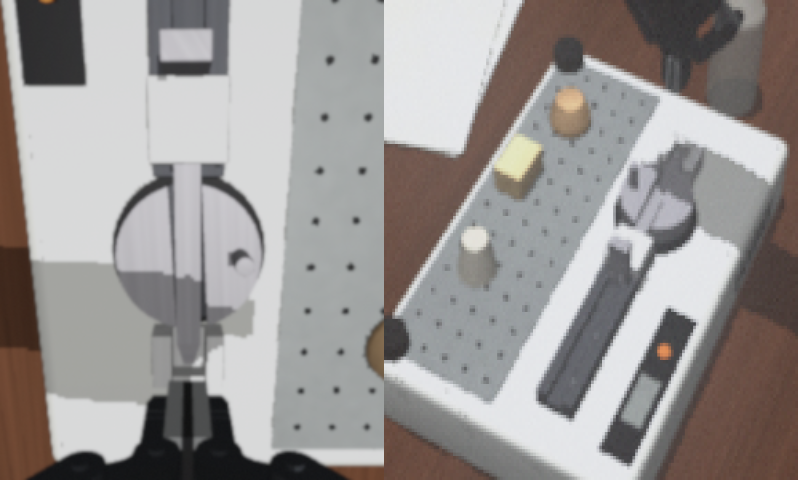

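The bar is through the slot, its nose is in the keeper, and the lug is against the guide. The lug at (186,45) in the crop sits on the guide edge. The moulds are undisturbed and the arm is clear.

```bash
python3 -c "
from cell import ctrl
print(ctrl.job_done())"
```

```text
the job is handed in; nothing more can be done
None
```

The lift shaft is locked and the job was handed in at about 19.5 s, with the arm clear of everything.

- **Disc:** I pushed the post towards angle 0. The first push went about 7° too far, so I nudged it back. The slot then measured about 3° off line, within the 8° allowed.
- **Bar:** I pushed the lug through the slot at about 3 N. It came to a hard stop: the fingertip no longer moved while the force rose to about 15 N.
- **Final views:** the bar lies through the slot, the nose is in the keeper and the lug is against the guide. The moulds look untouched. I did not check the mug, bottle, phone and screwdriver one by one at the end, but the arm never worked near them.
- **Disagreements:** the networks put the lug and nose 3 to 4 mm further to -y than the nominal home values. That is within their usual error, and the hard stop agrees with the bar being home. In the side view the lug and nose detections landed on other objects, so I ignored them.

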